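# Raise the telescoping webcam mast to its second stop and hold it

## Robot

A 6-joint arm with a two-finger parallel gripper is mounted at the origin on the work surface. World frame = base frame: x ahead of the robot, y to its left, z up, the work surface at z = 0. Lengths are in m, angles in rad, forces in N, time in s.
With the tool pointing down it reaches from about 0.375 to 0.975 m from the base axis. Payload 3.8 kg.
Tool frame: the origin (TCP) lies midway between the tips of the shut fingers; the grasp point (between the pads) lies 19 mm behind it; z points along the fingers, y is the line along which they close (so a half turn about z gives the same grasp; the last joint's range is limited). The gripper opens to 85 mm and grips with 20 to 120 N. Pads are 22 mm wide; open, the fingers measure 114 mm over their backs; the gripper's body (76 mm by 85 mm) begins 54 mm behind the grasp point. The pads swing forward as they close: fully open they stand 13 mm farther back than shut.
Start: joints at [1.18, 0.264, 1.604, -0, 1.274, -0.037], TCP at [0.234, 0.633, 0.231] pointing down, gripper open.
Joint ranges: [-2.63, 2.63], [-0.94, 2.18], [0.31, 2.57], [-1.31, 4.45], [0, 2.66], [-2.55, 2.55]. Speed limits (rad/s): [2.57, 2.57, 3.14, 3.14, 3.14, 3.14].

## Interface

Orientations are given as a rotation vector (axis times angle).
In Python, from workcell import bot, read_camera, camera_info, ticket gives the robot as it stands.
- The arm moves only by the tool servo_tool, never from a script. Its argument "targets" is a list of rows, each an object of numbers: "hand": the closure, from -1 (fully open) to 1 (shut); "x", "y", "z": the shift along the tool's x, y, z as a fraction of full scale; "roll": the turn about the tool's z as a fraction of full scale. In form: [{"hand": .., "x": .., "y": .., "z": .., "roll": ..}, ...]. A call has 1 to 10 rows; each row is the pose to reach, as a shift and turn from the pose commanded when the call began, along the tool's axes at that moment, turning the shorter way round; what a row does not reach only later rows make up. Full scale, the value 1, is 50 cm for a shift and 180 degrees for a turn. A row lasts 1/12 s, in which the tool goes at most 41.7 mm and 7.16 degrees, less where a joint would pass 70% of its speed; a pose out of reach is approached as far as the arm can. A call with a number of a shift or a turn outside -1 to 1 is refused whole. A call with a gripper value outside its range is refused whole. The fingers move at their own pace and stop on an object; "grip_force" is the grip in N (left out, the last holds). Time passes only in rows, so rows that repeat a pose let the fingers close. It gives the time, the measured TCP pose, the force, the opening and the grip force at its end, in the units of the state.
- bot.read_state(): the state, without advancing time (a new reading comes with each control period).
- read_camera(name): name is "scene" or "side" or "wrist"; returns the picture (420x560x3 uint8, red, green, blue); there is no depth.
- camera_info(name): a dict with "fx", "fy", "cx", "cy" (pixels), "eye" and "orientation" of the camera in the world; the wrist camera has in their place "T_tool_cam" (4x4, takes a point from camera to tool coordinates, whose origin is the TCP and whose axes are the flange's). Camera axes: x right, y down, z forward; pixel columns grow to the right and rows downward; lengths in m; the calibration is good to about 2 mm. A picture is of the moment at which its call begins: read the wrist's pose just before it. camera_info takes no time and is no camera call.
- ticket.finish_job(): hands the job in; it is judged then, once.
The state is a dict: "time": time; "q": joint angles; "joint_vel": joint speeds; "joint_torque": joint torques, N m; "tool_pos": TCP position; "tcp_rot": TCP orientation; "wrist_force": force on the tool from outside, world axes, zero at the start; "torque": the same for the moment, N m; "width": opening from 0.0 (shut) to 1.0 (fully open); "grip_force": force on a finger pad.
Only numpy, scipy, OpenCV 4.12 (cv2) and the standard library are available. Lean on these libraries where they do the work, as an engineer would, in place of code of your own. Each camera call takes 0.05 s, during which the arm holds its last target. There are 200 camera calls.

## Task

Squeeze in the button on the side of the webcam mast's grip, pull the mast straight up past its first stop until it comes up firmly against the second, fully extended, and keep holding it there for the picture: the mast sinks back if let go, so finish while still gripping it at full height with the button squeezed in. Leave the other things on the desk where they are.

Things in the scene. Friction and masses are not known exactly. Their poses are not given: they have to be found in the camera images.
- flange: round dark steel foot of the telescoping webcam mast, 90 mm across, 12 mm high, fixed on the desk. Origin at the centre of its underside. The mast stands upright in it; how deep it is pushed down into it varies.
- mast: outer aluminium tube (34 mm across) of the webcam mast, fixed upright, topped by a square black collar 52 x 53 mm. Carries all the rest of the mast. Origin on its axis, 100 mm below the collar's top; z up, x along the grip bar with the webcam at the -x end; the button is on the +y side.
- grip_mid (a point): point in the grey grip bar on top of the mast, on the axis, 31 mm above the bar's foot, 13 mm below its top; axes as mast. Bar 76 mm long (x), 30 wide (y, +-15), 44 high; with the mast down it sits on the collar. Black webcam at its -x end: 22 x 64 x 30 mm, long side across, 48 to 70 mm from the axis, no higher than the bar. The grip rises straight up, cannot turn or tip.
- button_face (a point): centre of the outer face of the black telescope button, level with grip_mid: a plate 24 mm (x) by 30 mm high, 7 mm proud of the bar's +y side (bar and button 37 mm wide; 31 pressed). Moves to -y when pressed; sprung, 2 N to start, 5 N fully in. Fingers closing across the bar at grip_mid, along the mast's y, squeeze it in and lift in one grasp.
- button (a joint): how far the button is pressed: 0 out, 0.006 m fully in. While it is out a hook below it locks the lowered grip to the collar; from about 0.0045 m the hook is free and the mast can rise. It springs out when let go.
- lower_tube (a joint): how far the lower (thicker, 26 mm) tube is out of the outer tube: 0 down, 0.060 m at its end, which is the first stop. It comes out first, for a pull of about 5 to 7 N.
- upper_tube (a joint): how far the upper (thinner, 18 mm) tube with the grip is out of the lower tube: 0 in, 0.065 m at its end, the firm second stop (grip 125 mm above where it began). It comes out after the lower tube, for a pull of about 9 to 12 N. Nothing latches above the collar: springs and weight draw both tubes down when let go.
- mouse: black computer mouse, about 75 x 60 mm, 35 mm high; a bystander, loose. Origin at the centre of its underside.
- mug: white mug with handle, 80 mm across, 95 mm high; a bystander, loose. Origin at the centre of its underside.
- note_block: block of white paper notes, 76 x 76 mm, 30 mm high; a bystander, loose. Origin at the centre of its underside.
- pen_cup: empty dark metal pen cup, 76 mm across, 100 mm high; a bystander, loose. Origin at the centre of its underside.
- stapler: stapler, 135 x 34 mm, 46 mm high; a bystander, loose. Origin at the centre of its underside.
- charger: flat round black charging puck, 96 mm across, 12 mm high; a bystander, loose. Origin at the centre of its underside.
- drive: flat aluminium external drive, 115 x 80 mm, 18 mm high; a bystander, loose. Origin at the centre of its underside.

How it is judged:
On the way, in this order (a step that is already met when the one before it is completed fails the run):
1. the button is squeezed in while the mast is still down (value of joint button above 0.0045 m and value of joint each of lower_tube, upper_tube below 0.006 m), for 0.1 s.
2. the mast is pulled up to its second stop with the button squeezed in (value of joint lower_tube above 0.056 m and value of joint upper_tube above 0.06 m and value of joint button above 0.0045 m and contact force between the fingers and mast above 5 N), for 0.3 s.
At the end, for the whole second after the job is handed in: both tubes fully out and held still (lower tube within 4 mm, upper within 5 mm of their stops), the button squeezed in at least 4.5 mm, and the fingers gripping the mast with more than 5 N (all of step 2 and velocity of joint upper_tube between -0.01 and 0.01 m/s); the arm keeps its last pose, push and grip.
It fails at once if another thing on the desk is shifted by more than 25 mm (distance of any of mouse, mug, note_block, pen_cup, stapler, charger, drive from where it was at the start of the episode above 0.025 m).
It also fails if it takes over 38 s, if anything falls off the work surface, if the arm or the gripper's body presses on something with over 40 N, if the wrist force passes 120 N, or if a joint passes its speed limit or range.

## Working session

There is one attempt and no reset: what is moved stays moved. The work goes in short steps, Python scripts to look and compute and a tool call to move; the robot and the scene stay as the last step left them, time stands still between calls to the robot, and variables do not carry over. Pictures are saved under pics/ and viewed, at most 10 in all, crops included, and the job is handed in when it is done.

Besides the shell and the picture viewer there is one more tool, called after "Emit:" by a JSON object that holds its "fn" and its "kwargs", one argument or row to a line. servo_tool: Moves the arm, as the interface text tells. Its arguments: {"type":"object","properties":{"targets":{"type":"array"},"grip_force":{"type":"number"}},"required":["targets"]}

```bash
mkdir -p pics
python3 - <<'E'
from workcell import bot, read_camera, camera_info
import cv2
print(bot.read_state())
for n in ("scene","side"):
    cv2.imwrite(f"pics/{n}0.png",cv2.cvtColor(read_camera(n),cv2.COLOR_RGB2BGR)); print(n,camera_info(n))
print(camera_info("wrist"))
E
```

```text
{'time': 0.0, 'q': array([ 1.18010444e+00,  2.64760349e-01,  1.60539349e+00, -2.32591018e-05,
        1.27369520e+00, -3.68848905e-02]), 'joint_vel': array([ 0.00056615, -0.00079478,  0.00152867, -0.00100948,  0.00102836,
        0.00047842]), 'joint_torque': array([-5.30516681e-04, -5.15130186e+01, -3.67300344e+01, -1.57410163e-04,
        1.31087413e-02, -1.79335944e-05]), 'tool_pos': array([0.23358579, 0.63250659, 0.22994666]), 'tcp_rot': array([-0.5527732 , -3.09211303,  0.00347052]), 'wrist_force': array([ 0.58972149, -0.03734596, -1.0313101 ]), 'torque': array([-0.01879692,  0.02044659,  0.01725528]), 'grip_force': 0.0, 'width': 1.000908867435815}
scene {'fx': 417.3057912490036, 'fy': 417.3057912490036, 'cx': 280.47337845886426, 'cy': 212.35937668136734, 'eye': array([1.23094423, 0.21166538, 1.0505629 ]), 'orientation': array([-1.54622348, -2.12511613,  0.73954911])}
side {'fx': 383.97697704128734, 'fy': 383.97697704128734, 'cx': 275.0845913712642, 'cy': 205.81244110589273, 'eye': array([-0.06239609, -0.68496899,  0.72432296]), 'orientation': array([-2.05368195,  0.78189891, -0.39307976])}
{'fx': 316.6173303556922, 'fy': 316.6173303556922, 'cx': 279.00923376292286, 'cy': 211.99268853354857, 'T_tool_cam': array([[-6.29289739e-04, -9.61561447e-01, -2.74589124e-01,
         6.94322086e-02],
       [ 9.99999605e-01, -4.32808247e-04, -7.76133309e-04,
        -6.93064868e-05],
       [ 6.27455430e-04, -2.74589504e-01,  9.61561340e-01,
        -1.42102989e-01],
       [ 0.00000000e+00,  0.00000000e+00,  0.00000000e+00,
         1.00000000e+00]])}
```

View pics/scene0.png

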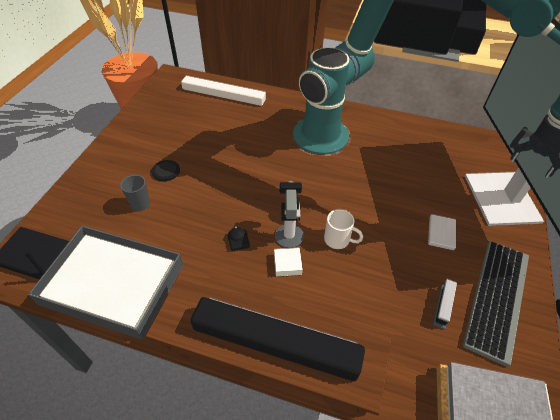

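View pics/side0.png

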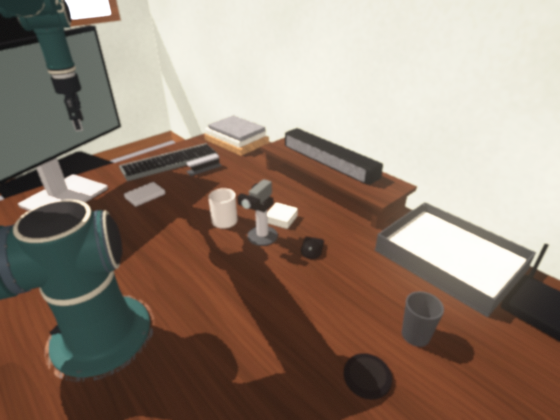

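Scene shows the mast with the grip at about (290,200) and the webcam towards the robot; mug on its right, mouse and notes near its foot. In the side view the grip is at about (259,195). Enlarged crops next.

Run:
```python
import cv2, numpy as np
a=cv2.imread("pics/scene0.png")[170:260,245:325]; b=cv2.imread("pics/side0.png")[170:260,225:305]
r=lambda i:cv2.resize(i,None,fx=5,fy=5,interpolation=cv2.INTER_CUBIC)
cv2.imwrite("pics/crop.png",np.hstack([r(a),r(b)]))
```

```text
(no output)
```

View pics/crop.png

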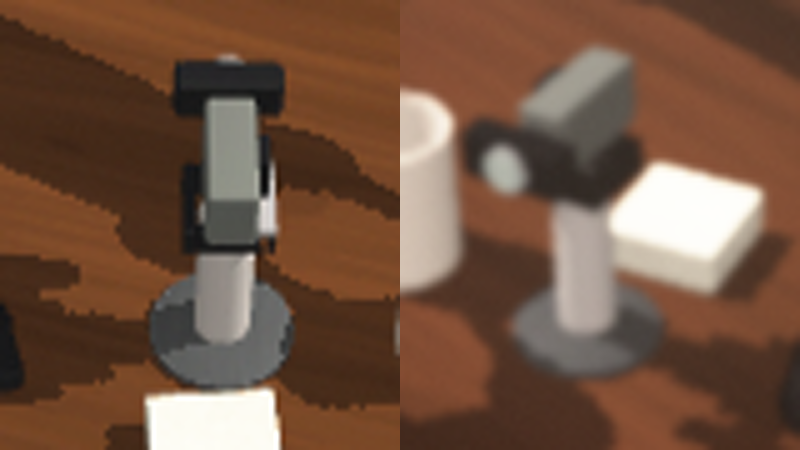

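```bash
cat > h.py <<'E'
import numpy as np, cv2
from scipy.spatial.transform import Rotation as R
from workcell import camera_info
def P(n):
    c=camera_info(n); r=R.from_rotvec(c["orientation"]).as_matrix()
    K=np.array([[c["fx"],0,c["cx"]],[0,c["fy"],c["cy"]],[0,0,1]])
    return K@np.c_[r.T,-r.T@c["eye"]]
def tri(P1,P2,a,b):
    X=cv2.triangulatePoints(P1,P2,np.float64(a).T,np.float64(b).T); return (X[:3]/X[3]).T
def proj(P,X):
    x=np.c_[np.atleast_2d(X),np.ones(len(np.atleast_2d(X)))]@P.T; return x[:,:2]/x[:,2:]
E
python3 - <<'E'
from h import *
# corners: +x-y, +x+y, -x+y, -x-y of bar top
S=np.array([[207,200],[258,200],[256,97],[208,97]])/5+[245,170]
D=np.array([[636-400,62],[597-400,47],[525-400,108],[567-400,122]])/5+[225,170]
np.set_printoptions(precision=4,suppress=True)
A,B=P("scene"),P("side"); X=tri(A,B,S,D); print(X,X.mean(0))
print(proj(A,X)-S,proj(B,X)-D)
d=(X[0]+X[1]-X[2]-X[3])[:2]; print("len",np.linalg.norm(d)/2,"yaw",np.degrees(np.arctan2(d[1],d[0])))
print(R.from_rotvec([-0.5527732 , -3.09211303,  0.00347052]).as_matrix())
# foot circle centre on desk top z=.012
for n,u in(("scene",np.array([221,330])/5+[245,170]),("side",np.array([188,330])/5+[225,170])):
    c=camera_info(n); r=R.from_rotvec(c["orientation"]).as_matrix()
    v=r@[(u[0]-c["cx"])/c["fx"],(u[1]-c["cy"])/c["fy"],1]; print(n,c["eye"]+v*(.012-c["eye"][2])/v[2])
E
```

```text
[[0.534  0.0225 0.1722]
 [0.5269 0.0488 0.1737]
 [0.456  0.0262 0.1742]
 [0.4641 0.0003 0.1739]] [0.4952 0.0244 0.1735]
[[-0.4721  0.2382]
 [-0.6361  0.3396]
 [-0.9056  0.5114]
 [-0.8918  0.4766]] [[-0.5705 -0.2076]
 [-0.7618 -0.2963]
 [-1.1897 -0.4956]
 [-1.1802 -0.4627]]
len 0.073843165106074 yaw 17.664037817453515
[[-0.9381  0.3465 -0.0008]
 [ 0.3465  0.9381 -0.0021]
 [ 0.0001 -0.0023 -1.    ]]
scene [0.5014 0.0276 0.012 ]
side [0.4853 0.0118 0.012 ]
```

Emit:
{"fn": "servo_tool", "kwargs": {
  "targets": [
    {"hand": -1,"x": -0.912,"y": -0.96,"z": -0.06,"roll": -0.21},
    {"hand": -1,"x": -0.912,"y": -0.96,"z": -0.06,"roll": -0.21},
    {"hand": -1,"x": -0.912,"y": -0.96,"z": -0.06,"roll": -0.21},
    {"hand": -1,"x": -0.912,"y": -0.96,"z": -0.06,"roll": -0.21},
    {"hand": -1,"x": -0.912,"y": -0.96,"z": -0.06,"roll": -0.21},
    {"hand": -1,"x": -0.912,"y": -0.96,"z": -0.06,"roll": -0.21},
    {"hand": -1,"x": -0.912,"y": -0.96,"z": -0.06,"roll": -0.21},
    {"hand": -1,"x": -0.912,"y": -0.96,"z": -0.06,"roll": -0.21},
    {"hand": -1,"x": -0.912,"y": -0.96,"z": -0.06,"roll": -0.21},
    {"hand": -1,"x": -0.912,"y": -0.96,"z": -0.06,"roll": -0.21}
  ],
  "grip_force": 40
}}

```text
time: 0.93
tool_pos: [0.3975, 0.2504, 0.2498]
tcp_rot: [0.479, -3.105, 0.0]
wrist_force: [0.7, -0.0, -0.1]
width: 1.002
grip_force: 0.0
```

Emit:
{"fn": "servo_tool", "kwargs": {
  "targets": [
    {"hand": -1,"x": -0.05,"y": -0.46,"z": -0.02,"roll": 0},
    {"hand": -1,"x": -0.05,"y": -0.46,"z": -0.02,"roll": 0},
    {"hand": -1,"x": -0.05,"y": -0.46,"z": -0.02,"roll": 0},
    {"hand": -1,"x": -0.05,"y": -0.46,"z": -0.02,"roll": 0},
    {"hand": -1,"x": -0.05,"y": -0.46,"z": -0.02,"roll": 0},
    {"hand": -1,"x": -0.05,"y": -0.46,"z": -0.02,"roll": 0},
    {"hand": -1,"x": -0.05,"y": -0.46,"z": -0.02,"roll": 0},
    {"hand": -1,"x": -0.05,"y": -0.46,"z": -0.02,"roll": 0},
    {"hand": -1,"x": -0.05,"y": -0.46,"z": -0.02,"roll": 0}
  ]
}}

```text
time: 1.68
tool_pos: [0.4901, 0.0409, 0.2595]
tcp_rot: [0.478, -3.104, -0.001]
wrist_force: [-0.3, 0.2, 0.6]
width: 0.999
grip_force: 0.0
```

Run:
```python
from workcell import bot, read_camera
import cv2
s=bot.read_state(); print(s["time"],repr(s["tool_pos"]),repr(s["tcp_rot"]),s["q"],s["wrist_force"])
cv2.imwrite("pics/w1.png",cv2.cvtColor(read_camera("wrist"),cv2.COLOR_RGB2BGR))
```

```text
1.6833 array([0.49014841, 0.04092812, 0.25953648]) array([ 4.77658599e-01, -3.10387257e+00, -1.27057117e-03]) [ 3.21937218e-02 -1.04218710e-01  1.94760755e+00  6.86432493e-04
  1.29947375e+00 -1.84417361e+00] [-0.3222755   0.15120335  0.56222562]
```

View pics/w1.png

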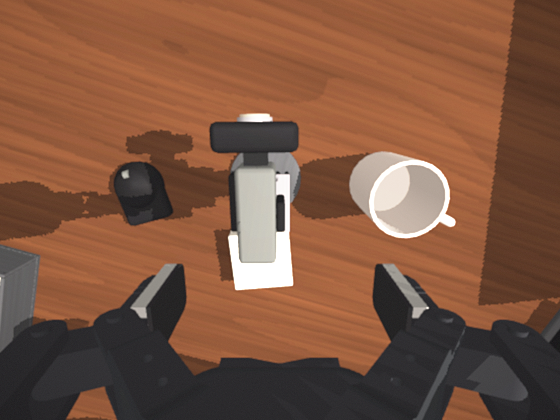

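Wrist view: grip bar's top face has corners about (237,163),(275,163),(276,262),(239,262), button on its right at (281,213); the mouse, mug and notes are clear of the fingers.

Run:
```python
from h import *
np.set_printoptions(precision=4,suppress=True)
T=np.eye(4); T[:3,:3]=R.from_rotvec([4.77658599e-01,-3.10387257e+00,-1.27057117e-03]).as_matrix(); T[:3,3]=[0.49014841,0.04092812,0.25953648]
c=camera_info("wrist"); M=np.linalg.inv(T@c["T_tool_cam"])
W=np.array([[c["fx"],0,c["cx"]],[0,c["fy"],c["cy"]],[0,0,1]])@M[:3]
S=np.array([[207,200],[258,200],[256,97],[208,97]])/5+[245,170]
D=np.array([[236,62],[197,47],[125,108],[167,122]])/5+[225,170]
U=np.array([[239,262],[276,262],[275,163],[237,163.]])
for n,X in(("SW",tri(P("scene"),W,S,U)),("DW",tri(P("side"),W,D,U)),("SD",tri(P("scene"),P("side"),S,D))):
    d=(X[0]+X[1]-X[2]-X[3])[:2]; e=(X[1]+X[2]-X[0]-X[3])[:2]
    m=X.mean(0); print(n,m,"L",np.linalg.norm(d)/2,"W",np.linalg.norm(e)/2,"yaw",np.degrees(np.arctan2(d[1],d[0])), "z",X[:,2])
    print("  offset in tool axes",T[:3,:3].T@(m-T[:3,3]))
```

```text
SW [0.4927 0.0251 0.1729] L 0.07707621029501097 W 0.027789943651942435 yaw 16.963074923079994 z [0.1736 0.1737 0.1723 0.172 ]
  offset in tool axes [ 0.0022 -0.0159  0.0866]
DW [0.4953 0.0229 0.1726] L 0.07670256180251485 W 0.027619594875883485 yaw 18.656999207049573 z [0.1714 0.1717 0.1739 0.1733]
  offset in tool axes [ 0.0004 -0.0188  0.0869]
SD [0.4952 0.0244 0.1735] L 0.073843165106074 W 0.027215698998951154 yaw 17.664037817453515 z [0.1722 0.1737 0.1742 0.1739]
  offset in tool axes [ 0.     -0.0173  0.086 ]
```

Emit:
{"fn": "servo_tool", "kwargs": {
  "targets": [
    {"hand": -1,"x": 0.002,"y": -0.034,"z": 0.04,"roll": 0},
    {"hand": -1,"x": 0.002,"y": -0.034,"z": 0.1,"roll": 0},
    {"hand": -1,"x": 0.002,"y": -0.034,"z": 0.16,"roll": 0},
    {"hand": -1,"x": 0.002,"y": -0.034,"z": 0.2,"roll": 0},
    {"hand": -1,"x": 0.002,"y": -0.034,"z": 0.23,"roll": 0},
    {"hand": -1,"x": 0.002,"y": -0.034,"z": 0.24,"roll": 0},
    {"hand": -1,"x": 0.002,"y": -0.034,"z": 0.24,"roll": 0},
    {"hand": -1,"x": 0.002,"y": -0.034,"z": 0.24,"roll": 0}
  ]
}}

```text
time: 2.4
tool_pos: [0.495, 0.025, 0.1406]
tcp_rot: [-0.481, 3.104, 0.0]
wrist_force: [-0.2, 0.2, -0.4]
width: 0.998
grip_force: 0.0
```

Run:
```python
from workcell import bot, read_camera
import cv2
s=bot.read_state(); print(s["time"],s["tool_pos"],s["tcp_rot"],s["wrist_force"])
cv2.imwrite("pics/w2.png",cv2.cvtColor(read_camera("wrist"),cv2.COLOR_RGB2BGR))
```

```text
2.4 [0.49503861 0.02499452 0.14064135] [-4.81062905e-01  3.10402997e+00  2.43429141e-05] [-0.23825265  0.17527715 -0.44712754]
```

View pics/w2.png

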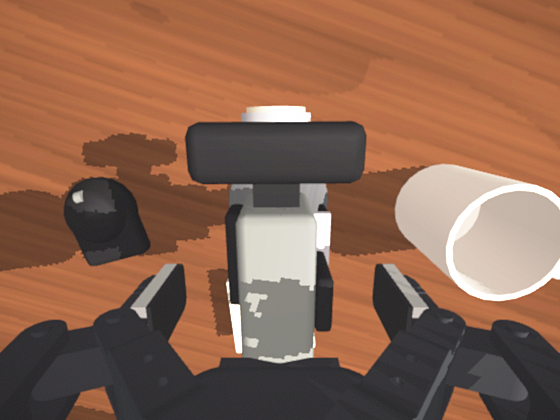

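Bar (cols 240–316) is centred between the fingers (185/373), with the button at (323,300) level with the pads. Close.

Emit:
{"fn": "servo_tool", "kwargs": {
  "targets": [
    {"hand": 1,"x": 0,"y": 0,"z": 0,"roll": 0},
    {"hand": 1,"x": 0,"y": 0,"z": 0,"roll": 0},
    {"hand": 1,"x": 0,"y": 0,"z": 0,"roll": 0},
    {"hand": 1,"x": 0,"y": 0,"z": 0,"roll": 0},
    {"hand": 1,"x": 0,"y": 0,"z": 0,"roll": 0},
    {"hand": 1,"x": 0,"y": 0,"z": 0,"roll": 0},
    {"hand": 1,"x": 0,"y": 0,"z": 0,"roll": 0},
    {"hand": 1,"x": 0,"y": 0,"z": 0,"roll": 0},
    {"hand": 1,"x": 0,"y": 0,"z": 0,"roll": 0},
    {"hand": 1,"x": 0,"y": 0,"z": 0,"roll": 0}
  ],
  "grip_force": 60
}}

```text
time: 3.28
tool_pos: [0.4953, 0.0243, 0.1411]
tcp_rot: [-0.478, 3.104, 0.001]
wrist_force: [-1.8, -0.6, 5.2]
width: 0.343
grip_force: 60.8
```

Emit:
{"fn": "servo_tool", "kwargs": {
  "targets": [
    {"hand": 1,"x": 0,"y": 0,"z": -0.01,"roll": 0},
    {"hand": 1,"x": 0,"y": 0,"z": -0.02,"roll": 0},
    {"hand": 1,"x": 0,"y": 0,"z": -0.035,"roll": 0},
    {"hand": 1,"x": 0,"y": 0,"z": -0.05,"roll": 0},
    {"hand": 1,"x": 0,"y": 0,"z": -0.065,"roll": 0},
    {"hand": 1,"x": 0,"y": 0,"z": -0.08,"roll": 0},
    {"hand": 1,"x": 0,"y": 0,"z": -0.09,"roll": 0},
    {"hand": 1,"x": 0,"y": 0,"z": -0.1,"roll": 0},
    {"hand": 1,"x": 0,"y": 0,"z": -0.1,"roll": 0}
  ]
}}

```text
time: 4.03
tool_pos: [0.4952, 0.0243, 0.1909]
tcp_rot: [-0.478, 3.104, 0.001]
wrist_force: [4.8, 1.2, -6.0]
width: 0.344
grip_force: 59.9
```

Emit:
{"fn": "servo_tool", "kwargs": {
  "targets": [
    {"hand": 1,"x": 0,"y": 0,"z": -0.015,"roll": 0},
    {"hand": 1,"x": 0,"y": 0,"z": -0.03,"roll": 0},
    {"hand": 1,"x": 0,"y": 0,"z": -0.045,"roll": 0},
    {"hand": 1,"x": 0,"y": 0,"z": -0.06,"roll": 0},
    {"hand": 1,"x": 0,"y": 0,"z": -0.08,"roll": 0},
    {"hand": 1,"x": 0,"y": 0,"z": -0.1,"roll": 0},
    {"hand": 1,"x": 0,"y": 0,"z": -0.12,"roll": 0},
    {"hand": 1,"x": 0,"y": 0,"z": -0.135,"roll": 0},
    {"hand": 1,"x": 0,"y": 0,"z": -0.14,"roll": 0},
    {"hand": 1,"x": 0,"y": 0,"z": -0.14,"roll": 0}
  ]
}}

```text
time: 4.87
tool_pos: [0.4951, 0.0243, 0.2593]
tcp_rot: [-0.479, 3.105, 0.001]
wrist_force: [6.6, -0.6, -9.5]
width: 0.346
grip_force: 60.1
```

Pull now ~10 N (upper tube). Inch up to the firm stop.

Emit:
{"fn": "servo_tool", "kwargs": {
  "targets": [
    {"hand": 1,"x": 0,"y": 0,"z": -0.006,"roll": 0},
    {"hand": 1,"x": 0,"y": 0,"z": -0.01,"roll": 0},
    {"hand": 1,"x": 0,"y": 0,"z": -0.014,"roll": 0},
    {"hand": 1,"x": 0,"y": 0,"z": -0.014,"roll": 0},
    {"hand": 1,"x": 0,"y": 0,"z": -0.014,"roll": 0},
    {"hand": 1,"x": 0,"y": 0,"z": -0.014,"roll": 0}
  ]
}}

```text
time: 5.37
tool_pos: [0.4951, 0.0243, 0.2655]
tcp_rot: [0.479, -3.105, -0.001]
wrist_force: [7.9, -0.0, -10.0]
width: 0.343
grip_force: 60.1
```

Emit:
{"fn": "servo_tool", "kwargs": {
  "targets": [
    {"hand": 1,"x": 0,"y": 0,"z": -0.003,"roll": 0},
    {"hand": 1,"x": 0,"y": 0,"z": -0.006,"roll": 0},
    {"hand": 1,"x": 0,"y": 0,"z": -0.006,"roll": 0},
    {"hand": 1,"x": 0,"y": 0,"z": -0.006,"roll": 0},
    {"hand": 1,"x": 0,"y": 0,"z": -0.006,"roll": 0}
  ]
}}

```text
time: 5.78
tool_pos: [0.495, 0.0243, 0.2664]
tcp_rot: [0.479, -3.104, -0.001]
wrist_force: [10.0, 1.5, -19.6]
width: 0.344
grip_force: 62.2
```

Force rose to 20 N at 125 mm: against the stop. Hold, and check.

Emit:
{"fn": "servo_tool", "kwargs": {
  "targets": [
    {"hand": 1,"x": 0,"y": 0,"z": -0.001,"roll": 0},
    {"hand": 1,"x": 0,"y": 0,"z": -0.001,"roll": 0},
    {"hand": 1,"x": 0,"y": 0,"z": -0.001,"roll": 0},
    {"hand": 1,"x": 0,"y": 0,"z": -0.001,"roll": 0},
    {"hand": 1,"x": 0,"y": 0,"z": -0.001,"roll": 0},
    {"hand": 1,"x": 0,"y": 0,"z": -0.001,"roll": 0},
    {"hand": 1,"x": 0,"y": 0,"z": -0.001,"roll": 0}
  ]
}}

```text
time: 6.37
tool_pos: [0.4949, 0.0244, 0.2664]
tcp_rot: [0.479, -3.103, -0.001]
wrist_force: [12.0, 0.1, -20.8]
width: 0.341
grip_force: 61.9
```

Run:
```python
from workcell import bot, read_camera
import cv2,numpy as np
s=bot.read_state(); print(s["time"],s["tool_pos"],s["wrist_force"],s["width"])
a=read_camera("scene")[110:260,220:360]; b=read_camera("side")[90:260,180:320]
r=lambda i:cv2.resize(i,(400,430),interpolation=cv2.INTER_CUBIC)
cv2.imwrite("pics/end.png",cv2.cvtColor(np.hstack([r(a),r(b)]),cv2.COLOR_RGB2BGR))
```

```text
6.3667 [0.49494905 0.02435096 0.26636706] [ 11.99464415   0.14162689 -20.80665427] 0.3407292465913842
```

View pics/end.png

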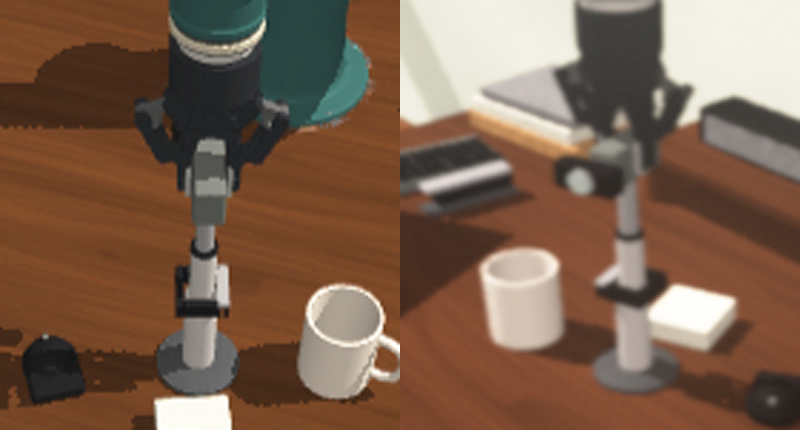

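Both tubes are out, with the lower tube's rim at about (203,248) in the left crop and the grip between the fingers. The mug, mouse and notes look unmoved. The position is steady under a 20 N pull.

```bash
python3 -c "
from workcell import ticket
print(ticket.finish_job())"
```

```text
the job is handed in; nothing more can be done
None
```

I handed the job in with the mast held at its second stop: the grip is 125 mm up under a steady 20 N pull, the fingers are squeezing the button in at about 60 N, and the mug, mouse and notes look unmoved; no verdict was returned.

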